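Clamp a bladder-stone slice in the infrared spectrometer's press

ROBOT

A 7-joint arm with a two-finger parallel gripper is mounted at the origin on the work surface. World frame = base frame: x ahead of the robot, y to its left, z up, the work surface at z = 0. Lengths are in m, angles in rad, forces in N, time in s.
With the tool pointing down it reaches from about 0.4 to 0.75 m from the base axis. Payload 19.5 kg.
Tool frame: the origin (TCP) lies between the finger pads; the fingertips stand 22 mm ahead of it and the grasp point (between the pads) lies 3 mm ahead of it; z points along the fingers, y is the line along which they close (so a half turn about z gives the same grasp; the last joint's range is limited). The gripper opens to 85 mm and grips with 20 to 120 N. Pads are 22 mm wide; open, the fingers measure 114 mm over their backs; the gripper's body (76 mm by 85 mm) begins 54 mm behind the grasp point. The pads swing forward as they close: fully open they stand 13 mm farther back than shut.
Start: joints at [1.3, 0.707, -0.028, 1.485, 0.022, 0.951, -0.075], TCP at [0.13, -0.56, 0.253] pointing down, gripper open.
Joint ranges: [-2.71, 2.71], [-0.32, 2.16], [-1.57, 1.52], [0, 2.45], [-1.46, 4.6], [0, 2.02], [-2.83, 2.83]. Speed limits (rad/s): [1.89, 1.89, 2.57, 2.57, 3.01, 3.01, 3.01].

INTERFACE

Orientations are given as a unit quaternion [w, x, y, z].
In Python, from cell import bot, read_camera, workorder, masks_of, tip_of gives the robot as it stands. The module is installed in compiled form; this text tells all that it offers.
- The arm moves only by the tool send_rows, never from a script. Its argument "moves" is text: rows parted by semicolons, each of 7 numbers parted by spaces: the shift along the world's x, y, z in cm, then the turn, a rotation vector about the world's x, y, z in degrees, then the closure, from 0 (fully open) to 1 (shut). A call has exactly 5 rows; each row shifts and turns the commanded pose from where the row before left it; what a row does not reach is not made up. A row lasts 1/8 s, in which the tool goes at most 62.5 mm and 10.7 degrees, less where a joint would pass 70% of its speed; a pose out of reach is approached as far as the arm can. A call is refused whole if a number of a shift passes 6.25 or a number of a turn 10.7, either way. A call with a gripper value outside its range is refused whole. The fingers move at their own pace and stop on an object; "newtons" is the grip in N (left out, the last holds). Time passes only in rows, so rows that do not move let the fingers close, or fill a call up. It gives the time, the measured TCP pose, the force, the opening and the grip force at its end, in the units of the state.
- bot.state(): the state, without advancing time (a new reading comes with each control period).
- read_camera(name): name is "side" or "top"; returns a dict with "image" (420x560x3 uint8, blue, green, red), "depth" (420x560 float32, m along the optical axis (not along the pixel's ray), 0 where there is no reading), "fx", "fy", "cx", "cy" (pixels), "dist_coeffs" ([k1, k2, p1, p2, k3] as OpenCV has them; the pictures are not rectified), "rvec" (rotation vector, rad) and "tvec" (3), from world to camera coordinates, as OpenCV has them. Camera axes: x right, y down, z forward; pixel columns grow to the right and rows downward; lengths in m; the calibration is good to about 2 mm. A picture is of the moment at which its call begins.
- workorder.hand_in(): hands the job in; it is judged then, once.
Trained networks look in the newest picture that a camera, given by its name, has taken for a name from the list of things; names that differ only in an ending like _2 or _b are one class to them, and where a whole thing is asked for, a point or a joint stands for the part that bears it (a point fixed in the world has none). Each returns a list of dicts, best first, with "p" (0 to 1); they miss things now and then, are a little off and sometimes report something else, mostly with a low value. They report only what shows in the picture. A call takes as long as a camera call.
- masks_of(camera, target): "region" (420x560 bool, what is visible of it) and "box" ([left, top, right, bottom] in pixels, round what is visible of it).
- tip_of(camera, target): "location" ([column, row] in pixels: a listed point, or the origin of a listed thing).
The state is a dict: "time": time; "joint_positions": joint angles; "joint_vel": joint speeds; "tau": joint torques, N m; "ee_pos": TCP position; "ee_rot": TCP orientation; "contact_force": force on the tool from outside, world axes, zero at the start; "moment": the same for the moment, N m; "gripper_width": finger opening in m; "finger_force": force on a finger pad.
Only numpy, scipy, OpenCV 4.12 (cv2) and the standard library are available. Lean on these libraries where they do the work, as an engineer would, in place of code of your own. Each camera call takes 0.05 s, during which the arm holds its last target. There are 200 camera calls.

TASK

Get the sawn stone slice ready for its infrared scan: lay it flat and centred on the spectrometer's crystal without bearing down on it, swing the press arm over it until it meets its stop, then turn the black knob clockwise until its slip clutch clicks, stopping at the first or second click. Leave the slice clamped like that, and leave the other things on the bench where they are.

Things in the scene. Friction and masses are not known exactly. Their poses are not given: they have to be found in the camera images.
- slice: the sawn slice of a bladder stone: a flat, brittle, tan disc with pale growth rings, 30 mm diameter, 12 mm thick, about 22 g, lying flat on the white tile beside an uncut stone (which of the two is where varies). Origin under its centre; z up.
- tile: a white ceramic tile, 150 mm (x) by 92 mm (y), 8 mm thick, fixed. Origin under its centre. The slice and the uncut stone lie about 36 mm either side of its centre along x, so from above the slice is best gripped with the fingers closing along the tile's y.
- crystal_plate: steel disc, 68 mm diameter, with the infrared crystal, a 6 mm window, at its centre; 2 mm proud of the flat grey top of the spectrometer, a fixed white box 300 mm deep, 220 mm wide. Origin at the crystal, on the disc's upper face, 107 mm above the bench. x runs along the instrument's depth, away from its front, y to its left, z up; the press's post stands 95 mm along +x.
- post_top (a point): top of the post (32 mm diameter) of the press, 155 mm above the bench, on the vertical axis about which the arm swings. Axes as the crystal plate's.
- press_arm (a joint): angle of the press arm, rad: 0 at its stop, exactly over the crystal; grows as it swings away, counter-clockwise from above; 1.2 to 1.9 at the start. An aluminium bar 30 mm wide from the post to the knob's axis 95 mm away, 137 to 157 mm above the bench. Stays where left; about 2 N at the knob moves it. Push its side, or lead it by the knob, turning the hand along with it.
- knob_axis (a point): point on the vertical axis of the knob on the arm's free end, 180 mm above the bench; moves with the arm, its x axis pointing from the knob to the post. The knob's ribbed black rubber grip is a ring 38 mm in diameter from 165 to 194 mm above the bench. Coaxial under the arm is the plunger, a tip 12 mm wide, 13.3 to 16 mm above the crystal at the start (it varies) and out of sight from above.
- knob (a joint): clutch slip, rad: how far the white line on the knob's skirt has gone clockwise past the black line on the collar (50 mm) below it; 0 at the start. Knob and screw turn as one, against 0.1 N m of drag, and the plunger sinks 8 mm a turn; once it presses, the torque rises within 1 rad to almost 0.2, the clutch slips, and it drops: a click, every 30 degrees. The grip itself twists 0.1 rad under that torque.
- uncut_stone: an uncut bladder stone on the same tile: a rounded pebble 33 mm across and 23 mm high; origin under its centre
- spatula: a slim steel lab spatula lying on the bench, 180 mm long; origin at its middle, x along it
- solvent: a closed solvent bottle, 54 mm diameter, 150 mm high; origin under its centre
- specimen_jar: a closed specimen jar, 60 mm diameter, 75 mm high; origin under its centre
- wipes: a canister of wipes, 84 mm diameter, 170 mm high; origin under its centre
- forceps: steel forceps lying on the bench, 145 mm long; origin at its middle, x along it
- tube_rack: a rack of capped sample tubes, 210 x 75 mm, 94 mm high; origin under its centre, x along it

How it is judged:
By the outcome, as a careful person would: the job done as asked, in the order asked, and still so for the second after the job is handed in, with the robot touching nothing.
It also fails if it takes over 72 s, if anything falls off the work surface, if the arm or the gripper's body presses on something with over 40 N, if the wrist force passes 120 N, or if a joint passes its speed limit or range.

## Working session

There is one attempt and no reset: what is moved stays moved. The work goes in short steps, Python scripts to look and compute and a tool call to move; the robot and the scene stay as the last step left them, time stands still between calls to the robot, and variables do not carry over. Pictures are saved under pics/ and viewed, at most 10 in all, crops included, and the job is handed in when it is done.

Besides the shell and the picture viewer there is one more tool, called in YAML: its name, and indented under it one key for each argument. send_rows: Moves the arm, as the interface text tells. Its arguments: {"type":"object","properties":{"moves":{"type":"string"},"newtons":{"type":"number"}},"required":["moves"]}

```bash
mkdir -p pics; cat > h.py <<'E'
import numpy as np, cv2
from cell import bot, read_camera, workorder, masks_of, tip_of
def cam(n):
    c=read_camera(n); c['K']=np.array([[c['fx'],0,c['cx']],[0,c['fy'],c['cy']],[0,0,1.]])
    c['R']=cv2.Rodrigues(np.array(c['rvec'],float))[0]; c['t']=np.array(c['tvec'],float).ravel(); c['d']=np.array(c['dist_coeffs'],float); return c
def ray(c,p):
    u=cv2.undistortPoints(np.array(p,float).reshape(-1,1,2),c['K'],c['d']).reshape(-1,2)
    d=np.c_[u,np.ones(len(u))]; return -c['R'].T@c['t'], d@c['R']
def at_z(c,p,z):
    o,d=ray(c,p); return o+d*((z-o[2])/d[:,2])[:,None]
def proj(c,P):
    return cv2.projectPoints(np.array(P,float).reshape(-1,3),np.array(c['rvec'],float),c['t'],c['K'],c['d'])[0].reshape(-1,2)
def cloud(c,m):
    r,k=np.nonzero(m&(c['depth']>0)); o,d=ray(c,np.c_[k,r]); return o+d*c['depth'][r,k][:,None]
E
python3 - <<'E'
from h import *
np.set_printoptions(precision=4,suppress=True)
for n in ['top','side']:
    c=cam(n); cv2.imwrite(f'pics/{n}0.png',c['image'])
    print(n,'campos',-c['R'].T@c['t'])
    for t,z in [('slice',0.008),('uncut_stone',.008),('tile',0),('crystal_plate',.107),('post_top',.155),('knob_axis',.18),('tube_rack',0),('wipes',0),('solvent',0),('specimen_jar',0),('spatula',0),('forceps',0)]:
        for r in tip_of(n,t)[:2]: print(t,round(r['p'],2),np.round(r['location']),at_z(c,r['location'],z)[0])
    for t in ['slice','uncut_stone','tile']:
        for r in masks_of(n,t)[:2]:
            P=cloud(c,r['region']); print('mask',t,round(r['p'],2),r['box'],np.median(P,0),(P.max(0)+P.min(0))/2)
print(bot.state())
E
```

```text
top campos [0.4052 0.0126 1.2646]
slice 0.6 [191. 247.] [0.4567 0.2997 0.008 ]
uncut_stone 0.44 [190. 224.] [0.5208 0.3031 0.008 ]
tile 0.63 [187. 232.] [0.4977 0.3129 0.    ]
crystal_plate 0.94 [333. 224.] [ 0.5115 -0.0826  0.107 ]
post_top 0.86 [326. 180.] [ 0.614  -0.0642  0.155 ]
knob_axis 0.61 [366. 172.] [ 0.6306 -0.1596  0.18  ]
knob_axis 0.45 [434. 160.] [ 0.6614 -0.3269  0.18  ]
tube_rack 0.66 [436. 164.] [ 0.6897 -0.3878  0.    ]
wipes 0.56 [170. 165.] [0.6907 0.3705 0.    ]
solvent 0.8 [434. 207.] [ 0.5687 -0.3791  0.    ]
solvent 0.21 [194. 223.] [0.524  0.2934 0.    ]
specimen_jar 0.87 [204. 194.] [0.6059 0.2678 0.    ]
spatula 0.7 [443. 258.] [ 0.4242 -0.3974  0.    ]
forceps 0.66 [139. 215.] [0.546  0.4555 0.    ]
mask slice 0.45 [184.4, 240.7, 197.5, 248.2] [0.4614 0.2938 0.0207] [0.4615 0.2938 0.0197]
mask uncut_stone 0.67 [184.9, 217.1, 198.4, 228.6] [0.5262 0.2962 0.0283] [0.5265 0.2992 0.0232]
mask tile 0.87 [172.0, 206.5, 208.1, 262.1] [0.4949 0.3046 0.009 ] [0.4948 0.3055 0.0112]
side campos [0.4039 0.822  1.0401]
slice 0.5 [266. 150.] [ 0.6936 -0.3855  0.008 ]

[... 873 characters left out ...]
2.0, 327.7, 284.9, 339.3] [0.5258 0.3026 0.0283] [0.5281 0.2942 0.0213]
mask tile 0.74 [254.6, 321.9, 324.3, 364.5] [0.4944 0.3121 0.0091] [0.4955 0.3037 0.0083]
{'time': 1.6, 'joint_positions': array([ 1.3003,  0.7065, -0.0276,  1.4846,  0.022 ,  0.9509, -0.0755]), 'joint_vel': array([-0.0003, -0.0002, -0.0011,  0.0006, -0.0008, -0.0013,  0.0024]), 'tau': array([  0.0002, -88.2992,   1.2342, -23.6382,   0.0169,   0.002 ,
         0.    ]), 'ee_pos': array([ 0.1304, -0.56  ,  0.2533]), 'ee_rot': array([-0.0001,  0.9935,  0.1141, -0.    ]), 'contact_force': array([0.3575, 0.2403, 0.7187]), 'moment': array([ 0.0451, -0.0122,  0.0118]), 'finger_force': 0.0, 'gripper_width': 0.08563064165876388}
```

View images.

```bash
python3 - <<'E'
import cv2
a=cv2.imread('pics/top0.png')[120:290,110:470]; cv2.imwrite('pics/top0c.png',cv2.resize(a,None,fx=2.2,fy=2.2,interpolation=cv2.INTER_CUBIC))
a=cv2.imread('pics/side0.png')[120:270,230:380]; cv2.imwrite('pics/side0c.png',cv2.resize(a,None,fx=4,fy=4,interpolation=cv2.INTER_CUBIC))
E
```

```text
(no output)
```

View pics/top0c.png

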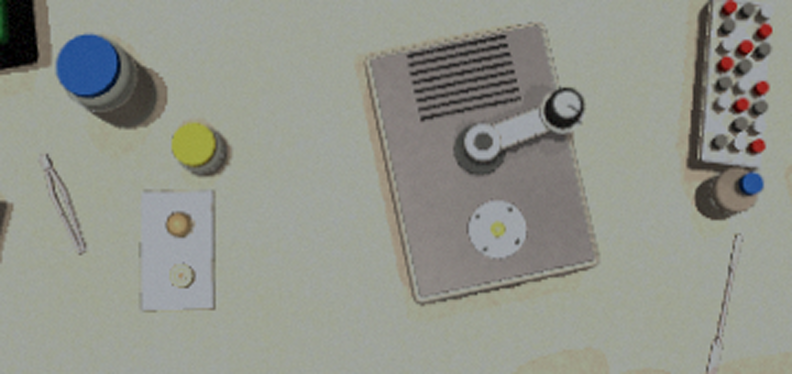

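View pics/side0c.png

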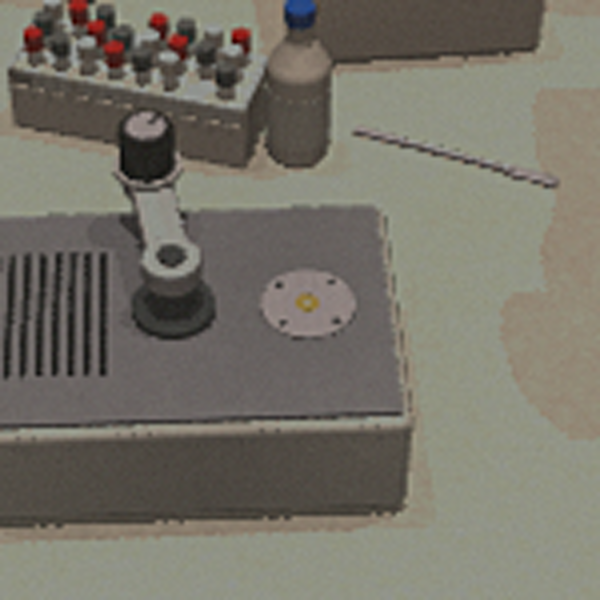

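The top crop shows the slice (flat, ringed) at about px (192,245), the uncut stone at (191,221), the crystal's yellow window at (336,224), the post at (330,184), and the knob at (367,168). In the side crop, the crystal is at px (307,195) and the knob at (266,153). Next I'll take finer measurements.

```bash
python3 - <<'E'
from h import *
np.set_printoptions(precision=4,suppress=True)
def blob(c,P,r,f):
    u=proj(c,P)[0]; g=c['image'].astype(int); m=f(g); yy,xx=np.mgrid[:420,:560]; m&=np.hypot(xx-u[0],yy-u[1])<r
    return m
yel=lambda g:(g[...,2]-g[...,0]>45)&(g[...,2]>120)
for n in ['top','side']:
    c=cam(n); g=c['image'].astype(int)
    m=blob(c,[.513,-.092,.107],8,yel); k=np.argwhere(m).mean(0)[::-1]; print(n,'crystal',m.sum(),k,at_z(c,k,.107))
    # plate: depth/bright
    for t in ['crystal_plate','post_top','press_arm','knob_axis','slice','tile']:
        for r in masks_of(n,t)[:1]:
            mm=r['region']; k=np.argwhere(mm).mean(0)[::-1]; P=cloud(c,mm)
            if t=='crystal_plate':
                e=cv2.fitEllipse(max(cv2.findContours(mm.astype(np.uint8),0,1)[0],key=len)); print(t,round(r['p'],2),e[0],at_z(c,e[0],.107))
            if t=='knob_axis':
                q=P[(P[:,2]>.185)&(P[:,2]<.205)]; print(t,round(r['p'],2),len(q),q.mean(0),np.median(q[:,2]),(q.max(0)+q.min(0))/2,np.ptp(q,axis=0))
            if t=='slice':
                e=cv2.fitEllipse(max(cv2.findContours(mm.astype(np.uint8),0,1)[0],key=len)); print(t,round(r['p'],2),mm.sum(),e,at_z(c,[e[0]],.018),at_z(c,[k],.018))
            if t in('tile',):
                a=cv2.minAreaRect(at_z(c,np.argwhere(mm)[:,::-1],.008)[:,:2].astype(np.float32)); print(t,a)
            if t in ('press_arm','post_top'):
                q=P[(P[:,2]>.148)&(P[:,2]<.162)]; a=cv2.minAreaRect(q[:,:2].astype(np.float32)) if len(q)>5 else 0; print(t,round(r['p'],2),len(q),a)
    # instrument top edge yaw
    yy,xx=np.mgrid[:420,:560]; allm=c['depth']>0
    P=cloud(c,allm); q=P[(np.abs(P[:,2]-.105)<.006)&(np.abs(P[:,0]-.55)<.22)&(np.abs(P[:,1]+.06)<.17)]
    print('box',len(q),np.median(q[:,2]),cv2.minAreaRect(q[:,:2].astype(np.float32)))
    q=P[(np.abs(P[:,2]-.155)<.006)&(np.abs(P[:,0]-.6)<.15)&(np.abs(P[:,1]+.1)<.12)]
    print('arm',len(q),cv2.minAreaRect(q[:,:2].astype(np.float32)))
E
```

```text
top crystal 27 [335.963  223.7037] [[ 0.5118 -0.0909  0.107 ]]
crystal_plate 0.62 (366.270751953125, 169.2620849609375) [[ 0.6522 -0.171   0.107 ]]
post_top 0.66 519 ((0.6187358498573303, -0.11453793197870255), (0.049813367426395416, 0.13286305963993073), 22.54952049255371)
press_arm 0.7 502 ((0.618396520614624, -0.11066882312297821), (0.04614536091685295, 0.1255728155374527), 21.84929847717285)
knob_axis 0.89 211 [ 0.6358 -0.1586  0.1956] 0.19611093575844674 [ 0.6361 -0.1592  0.1937] [0.0359 0.038  0.0163]
slice 0.65 543 ((440.5027160644531, 207.6338653564453), (20.04948616027832, 32.307350158691406), 72.08625793457031) [[ 0.5637 -0.3906  0.018 ]] [[ 0.5638 -0.3907  0.018 ]]
tile ((0.4968428313732147, 0.3039413392543793), (0.09943689405918121, 0.15310807526111603), 89.99244689941406)
box 8220 0.10610479494251435 ((0.5938879251480103, -0.0723259299993515), (0.29621225595474243, 0.21903173625469208), 11.877880096435547)
arm 493 ((0.6236396431922913, -0.11552377790212631), (0.049398571252822876, 0.13825269043445587), 17.236614227294922)
side crystal 18 [306.3333 195.1667] [[ 0.5128 -0.
[... 298 characters left out ...]
5047168135643, 0.12361245602369308), 21.821901321411133)
knob_axis 0.63 120 [ 0.6371 -0.1544  0.1946] 0.19584614574433934 [ 0.6374 -0.1568  0.1931] [0.0333 0.0418 0.0161]
slice 0.58 126 ((303.74798583984375, 336.6990051269531), (11.323534965515137, 12.348477363586426), 174.25244140625) [[0.4627 0.2948 0.018 ]] [[0.4626 0.2947 0.018 ]]
tile ((0.4964103400707245, 0.3034053146839142), (0.15094643831253052, 0.09409090131521225), 0.9153828024864197)
box 5124 0.10628148481467758 ((0.593792200088501, -0.06954127550125122), (0.2964395582675934, 0.22079680860042572), 11.593191146850586)
arm 300 ((0.6229262948036194, -0.11173281073570251), (0.049349769949913025, 0.13366200029850006), 18.4909725189209)
```

```bash
python3 - <<'E'
from h import *
n=20;a=np.radians(np.linspace(-76.9,32.5,n+1)); r=np.interp(np.arange(n+1),[0,3,17,n],[.575,.53,.53,.548])
P=np.c_[r*np.cos(a),r*np.sin(a)]*100
d=np.round(np.diff(np.round(P,1),axis=0),1); print(d, d.sum(0))
E
```

```text
[[ 4.8  2.9]
 [ 4.4  3.3]
 [ 3.9  3.7]
 [ 4.3  2.7]
 [ 4.   3.1]
 [ 3.7  3.4]
 [ 3.3  3.8]
 [ 3.   4.1]
 [ 2.5  4.4]
 [ 2.2  4.6]
 [ 1.7  4.7]
 [ 1.2  5. ]
 [ 0.7  5. ]
 [ 0.3  5. ]
 [-0.2  5.1]
 [-0.7  5. ]
 [-1.2  4.9]
 [-1.1  5. ]
 [-1.5  4.9]
 [-2.1  4.8]] [33.2 85.4]
```

send_rows:
  moves: "4.8 2.9 3 0 0 -2.6 0; 4.4 3.3 3 0 0 -2.6 0; 3.9 3.7 2 0 0 -2.6 0; 4.3 2.7 0 0 0 -2.6 0; 4 3.1 0 0 0 -2.3 0"
  newtons: 20

```text
time: 2.92
ee_pos: [0.3448, -0.4025, 0.3329]
ee_rot: [0.0, 1.0, 0.003, 0.0]
contact_force: [-0.0, -0.9, -0.0]
gripper_width: 0.085
finger_force: 0.0
```

send_rows:
  moves: "3.7 3.4 0 0 0 0 0; 3.3 3.8 0 0 0 0 0; 3 4.1 0 0 0 0 0; 2.5 4.4 0 0 0 0 0; 2.2 4.6 0 0 0 0 0"

```text
time: 3.55
ee_pos: [0.4912, -0.1991, 0.3327]
ee_rot: [-0.0, 1.0, 0.004, 0.0]
contact_force: [-0.2, -0.5, -0.1]
gripper_width: 0.0856
finger_force: 0.0
```

send_rows:
  moves: "1.7 4.7 0 0 0 0 0; 1.2 5 0 0 0 0 0; 0.7 5 0 0 0 0 0; 0.3 5 0 0 0 0 0; -0.2 5.1 0 0 0 0 0"

```text
time: 4.18
ee_pos: [0.5275, 0.0491, 0.3326]
ee_rot: [-0.0, 1.0, 0.004, 0.0]
contact_force: [0.4, -1.1, -1.2]
gripper_width: 0.0856
finger_force: 0.0
```

send_rows:
  moves: "-0.7 5 -4 0 0 0 0.4; -1.2 4.9 -4 0 0 0 0.4; -1.1 5 -5 0 0 0 0.4; -1.5 4.9 -5 0 0 0 0.4; -2.1 4.8 -4 0 0 0 0.4"

```text
time: 4.8
ee_pos: [0.466, 0.2765, 0.1283]
ee_rot: [0.0, 1.0, 0.003, 0.0]
contact_force: [0.4, 0.9, 0.5]
gripper_width: 0.0509
finger_force: 0.0
```

send_rows:
  moves: "0 0 -2.5 0 0 0 0.4; 0 0 -2.5 0 0 0 0.4; 0 0 0 0 0 0 0.4; 0 0 0 0 0 0 0.4; 0 0 0 0 0 0 0.4"

```text
time: 5.42
ee_pos: [0.4668, 0.2757, 0.0808]
ee_rot: [-0.0, 1.0, 0.004, 0.001]
contact_force: [-0.8, -0.2, -0.5]
gripper_width: 0.0511
finger_force: 0.0
```

```bash
python3 - <<'E'
from h import *
print(bot.state()['ee_pos'],bot.state()['joint_positions'])
for n in ['side','top']:
    c=cam(n); u=proj(c,[.462,.2945,.02])[0].astype(int); print(n,u, proj(c,[[.462,.2945,.02],bot.state()['ee_pos']]))
    a=c['image'][u[1]-50:u[1]+40,u[0]-50:u[0]+50]
    cv2.imwrite(f'pics/g_{n}.png',cv2.resize(a,None,fx=4,fy=4,interpolation=cv2.INTER_CUBIC))
cv2.imwrite('pics/g.png',np.hstack([cv2.imread(f'pics/g_{n}.png') for n in('side','top')]))
E
```

```text
[0.46682868 0.27565486 0.08081108] [-0.6272139   0.92218655  0.0665698   1.77189653 -0.12240663  0.44997786
 -2.04051269]
side [304 336] [[304.05362967 336.24936171]
 [303.6488145  316.2595775 ]]
top [191 244] [[191.92721641 244.79564429]
 [193.9489112  241.95492724]]
```

View pics/g.png

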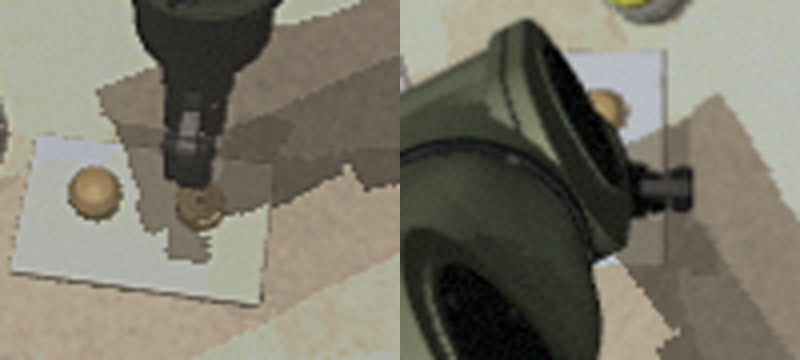

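Side view (left): the slice is at px (304,337), which matches my estimate of (0.462, 0.2945). The closed-in fingers are above it and behind in −y. Shift, descend and grip.

send_rows:
  moves: "-0.5 1.9 0 0 0 0 0.4; 0 0 0 0 0 0 0.4; 0 0 -2 0 0 0 0.4; 0 0 -1.5 0 0 0 0.4; 0 0 0 0 0 0 0.4"

```text
time: 6.15
ee_pos: [0.461, 0.2942, 0.0439]
ee_rot: [0.0, 1.0, 0.004, -0.001]
contact_force: [-0.3, 0.0, 0.6]
gripper_width: 0.0513
finger_force: 0.0
```

send_rows:
  moves: "0 0 -0.7 0 0 0 0.4; 0 0 -0.5 0 0 0 0.4; 0 0 0 0 0 0 0.4; 0 0 0 0 0 0 0.4; 0 0 0 0 0 0 0.4"

```text
time: 6.78
ee_pos: [0.4615, 0.2945, 0.033]
ee_rot: [-0.0, 1.0, 0.004, 0.0]
contact_force: [-0.7, 0.1, -1.4]
gripper_width: 0.051
finger_force: 0.0
```

send_rows:
  moves: "0 0 0 0 0 0 0.55; 0 0 0 0 0 0 0.6; 0 0 0 0 0 0 0.65; 0 0 0 0 0 0 0.7; 0 0 0 0 0 0 0.75"
  newtons: 20

```text
time: 7.4
ee_pos: [0.4615, 0.2945, 0.0329]
ee_rot: [-0.0, 1.0, 0.004, 0.0]
contact_force: [-1.5, -0.1, 5.4]
gripper_width: 0.0288
finger_force: 19.6
```

send_rows:
  moves: "0 0 0 0 0 0 0.8; 0 0 0 0 0 0 0.8; 0 0 0 0 0 0 0.8; 0 0 0 0 0 0 0.8; 0 0 0 0 0 0 0.8"

```text
time: 8.02
ee_pos: [0.4614, 0.2944, 0.0329]
ee_rot: [-0.0, 1.0, 0.004, 0.0]
contact_force: [-1.3, -0.7, 6.0]
gripper_width: 0.0283
finger_force: 19.6
```

send_rows:
  moves: "0 0 0.5 0 0 0 0.8; 0 0 1.5 0 0 0 0.8; 0 0 4 0 0 0 0.8; 0 0 5 0 0 0 0.8; 0 0 5 0 0 0 0.8"

```text
time: 8.65
ee_pos: [0.4612, 0.2943, 0.1954]
ee_rot: [-0.0, 1.0, 0.004, 0.0]
contact_force: [0.4, -0.0, -0.5]
gripper_width: 0.0289
finger_force: 19.9
```

send_rows:
  moves: "0 -2 4 0 0 0 0.8; 0.7 -5 0 0 0 0 0.8; 0.7 -5 0 0 0 0 0.8; 0.7 -5 0 0 0 0 0.8; 0.7 -5 0 0 0 0 0.8"

```text
time: 9.28
ee_pos: [0.4894, 0.0728, 0.2338]
ee_rot: [-0.0, 1.0, 0.004, 0.0]
contact_force: [1.1, 0.4, 0.2]
gripper_width: 0.0286
finger_force: 19.9
```

send_rows:
  moves: "0.7 -5 0 0 0 0 0.8; 0.7 -5 0 0 0 0 0.8; 0.8 -5 0 0 0 0 0.8; 0 -1.6 0 0 0 0 0.8; 0 0 0 0 0 0 0.8"

```text
time: 9.9
ee_pos: [0.5112, -0.092, 0.2333]
ee_rot: [-0.0, 1.0, 0.003, 0.0]
contact_force: [0.2, -0.0, 0.1]
gripper_width: 0.0289
finger_force: 19.9
```

send_rows:
  moves: "0 0 -3 0 0 0 0.8; 0 0 -2 0 0 0 0.8; 0 0 0 0 0 0 0.8; 0 0 0 0 0 0 0.8; 0 0 0 0 0 0 0.8"

```text
time: 10.52
ee_pos: [0.5117, -0.0912, 0.1837]
ee_rot: [-0.0, 1.0, 0.004, 0.001]
contact_force: [-0.7, 0.3, 1.1]
gripper_width: 0.0284
finger_force: 19.9
```

```bash
python3 - <<'E'
from h import *
s=bot.state();print(s['ee_pos'],s['contact_force'],s['joint_positions'],s['gripper_width'])
p=s['ee_pos']
for n in ['side','top']:
    c=cam(n); u=proj(c,[.512,-.092,.107])[0].astype(int)
    print(n,u-[60,60],'slice expect',proj(c,[p+[0,0,-.0249+.012],p+[0,0,-.0249],[.512,-.092,.107]]))
    a=c['image'][u[1]-60:u[1]+40,u[0]-60:u[0]+60]
    cv2.imwrite(f'pics/h_{n}.png',cv2.resize(a,None,fx=3.3,fy=3.3,interpolation=cv2.INTER_CUBIC))
cv2.imwrite('pics/h.png',np.hstack([cv2.imread(f'pics/h_{n}.png') for n in('side','top')]))
E
```

```text
[ 0.51174499 -0.09122141  0.18368613] [-0.73082791  0.29206358  1.10690038] [ 0.09922164  0.72488114  0.02885208  1.77714751 -0.03241996  0.63874177
 -1.41643636] 0.0283585664078489
side [246 135] slice expect [[307.13395194 179.25457908]
 [307.03671734 182.4309533 ]
 [306.5811033  195.44226045]]
top [276 163] slice expect [[338.45877388 221.26648545]
 [337.99435066 221.74872246]
 [336.40500846 223.61539336]]
```

View pics/h.png

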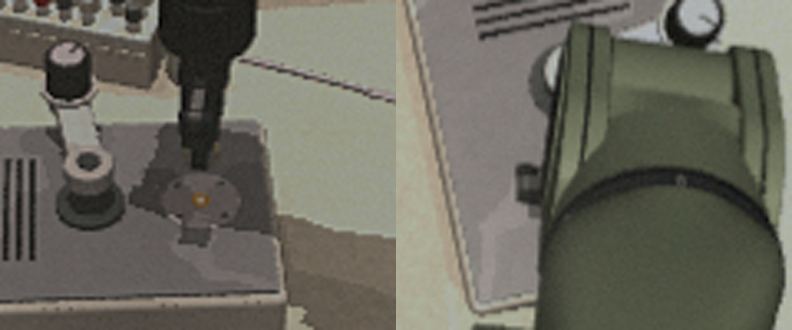

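Side view (left): the slice is in the fingers above the crystal, with a tan edge at px (310,180). The crystal is at px (306,195), as predicted. Lower the slice gently.

send_rows:
  moves: "0 0 -2.5 0 0 0 0.8; 0 0 -1.5 0 0 0 0.8; 0 0 -0.7 0 0 0 0.8; 0 0 -0.2 0 0 0 0.8; 0 0 0 0 0 0 0.8"

```text
time: 11.25
ee_pos: [0.5116, -0.0916, 0.1342]
ee_rot: [-0.0, 1.0, 0.004, 0.0]
contact_force: [-0.2, 0.7, -0.9]
gripper_width: 0.0285
finger_force: 19.9
```

send_rows:
  moves: "0 0 -0.1 0 0 0 0.8; 0 0 0 0 0 0 0.8; 0 0 0 0 0 0 0.8; 0 0 0 0 0 0 0.8; 0 0 0 0 0 0 0.8"

```text
time: 11.88
ee_pos: [0.5114, -0.0915, 0.1328]
ee_rot: [-0.0, 1.0, 0.004, 0.0]
contact_force: [-0.2, 0.3, 0.4]
gripper_width: 0.0293
finger_force: 19.9
```

send_rows:
  moves: "0 0 -0.05 0 0 0 0.8; 0 0 0 0 0 0 0.8; 0 0 0 0 0 0 0.8; 0 0 0 0 0 0 0.8; 0 0 0 0 0 0 0.8"

```text
time: 12.5
ee_pos: [0.5114, -0.0915, 0.1323]
ee_rot: [-0.0, 1.0, 0.004, 0.0]
contact_force: [-0.4, -0.7, -0.8]
gripper_width: 0.0285
finger_force: 19.9
```

```bash
python3 -c "
from h import *
for i in range(3):
    s=bot.state(); print(s['ee_pos'],s['contact_force'])"
```

```text
[ 0.51144404 -0.09153649  0.13230719] [-0.41038336 -0.6804139  -0.75963506]
[ 0.51144404 -0.09153649  0.13230719] [-0.41038336 -0.6804139  -0.75963506]
[ 0.51144404 -0.09153649  0.13230719] [-0.41038336 -0.6804139  -0.75963506]
```

send_rows:
  moves: "0 0 -0.03 0 0 0 0.8; 0 0 0 0 0 0 0.8; 0 0 0 0 0 0 0.8; 0 0 0 0 0 0 0.8; 0 0 0 0 0 0 0.8"

```text
time: 13.12
ee_pos: [0.5114, -0.0915, 0.132]
ee_rot: [-0.0, 1.0, 0.004, 0.0]
contact_force: [0.6, 0.5, -0.0]
gripper_width: 0.0286
finger_force: 19.9
```

send_rows:
  moves: "0 0 -0.03 0 0 0 0.8; 0 0 0 0 0 0 0.8; 0 0 0 0 0 0 0.8; 0 0 0 0 0 0 0.8; 0 0 0 0 0 0 0.8"

```text
time: 13.75
ee_pos: [0.5115, -0.0915, 0.1319]
ee_rot: [-0.0, 1.0, 0.004, 0.0]
contact_force: [-2.4, 0.3, 6.5]
gripper_width: 0.0283
finger_force: 20.4
```

send_rows:
  moves: "0 0 0.02 0 0 0 0.8; 0 0 0 0 0 0 0.62; 0 0 0 0 0 0 0.55; 0 0 0 0 0 0 0.4; 0 0 0 0 0 0 0.4"

```text
time: 14.38
ee_pos: [0.5114, -0.0915, 0.1319]
ee_rot: [-0.0, 1.0, 0.004, -0.0]
contact_force: [-0.5, -0.5, 0.1]
gripper_width: 0.0512
finger_force: 0.0
```

send_rows:
  moves: "0 0 0.5 0 0 0 0.4; 0 0 3 0 0 0 0.4; 0 0 5 0 0 0 0.4; 0 0 5 0 0 0 0.2; 0 -1 3 0 0 0 0.2"

```text
time: 15.0
ee_pos: [0.5116, -0.1012, 0.2996]
ee_rot: [-0.0, 1.0, 0.004, 0.001]
contact_force: [0.4, -1.3, -0.3]
gripper_width: 0.0682
finger_force: 0.0
```

send_rows:
  moves: "1 -3 0 0 0 10.5 0.2; 3 -3 0 0 0 10.5 0.2; 4 -1 0 0 0 10.5 0.2; 4 0 0 0 0 10.5 0.2; 0.5 1.2 0 0 0 10.5 0.2"

```text
time: 15.62
ee_pos: [0.6376, -0.1599, 0.296]
ee_rot: [-0.0, 0.894, 0.448, -0.0]
contact_force: [-0.5, 0.7, -0.2]
gripper_width: 0.0685
finger_force: 0.0
```

```bash
cat > chk.py <<'E'
from h import *
import sys
np.set_printoptions(precision=4,suppress=True)
s=bot.state();print(s['ee_pos'],s['joint_positions'])
tag=sys.argv[1]; out=[]
for n in ['side','top']:
    c=cam(n); u=proj(c,[.512,-.092,.107])[0].astype(int); yy,xx=np.mgrid[:420,:560]
    P=cloud(c,np.hypot(xx-u[0],yy-u[1])<20); q=P[np.abs(P[:,2]-.119)<.005]; q=q[np.hypot(q[:,0]-.512,q[:,1]+.092)<.035]
    if len(q)>5: print(n,'slice depth',len(q),q.mean(0),(q.max(0)+q.min(0))/2,np.ptp(q,axis=0))
    for r in masks_of(n,'slice')[:2]:
        if len(cloud(c,r['region'])): print(n,round(r['p'],2),r['box'],r['region'].sum(),at_z(c,[np.argwhere(r['region']).mean(0)[::-1]],.116))
    for r in masks_of(n,'crystal_plate')[:1]:
        e=cv2.fitEllipse(max(cv2.findContours(r['region'].astype(np.uint8),0,1)[0],key=len)); print(n,'plate',round(r['p'],2),at_z(c,[e[0]],.107))
    a=c['image'][u[1]-50:u[1]+30,u[0]-50:u[0]+50]; out.append(cv2.resize(a,None,fx=4,fy=4,interpolation=cv2.INTER_CUBIC)); print(n,'crop org',u-50)
cv2.imwrite(f'pics/{tag}.png',np.hstack(out))
E
python3 chk.py placed
```

```text
[ 0.6376 -0.1599  0.296 ] [ 0.2803  0.8204 -0.2166  1.0518  0.1643  1.2856 -0.5579]
side slice depth 75 [ 0.5126 -0.0893  0.1199] [ 0.5123 -0.0912  0.1187] [0.0265 0.0326 0.0091]
side plate 0.7 [[ 0.5118 -0.0895  0.107 ]]
side crop org [256 145]
top slice depth 111 [ 0.5128 -0.09    0.1202] [ 0.5136 -0.0902  0.1188] [0.028  0.0299 0.0095]
top 0.43 [329.5, 219.1, 342.2, 226.7] 123 [[ 0.5136 -0.0899  0.116 ]]
top 0.24 [319.1, 164.7, 368.8, 195.8] 513 [[ 0.6214 -0.0985  0.116 ]]
top plate 0.74 [[ 0.5118 -0.0899  0.107 ]]
top crop org [286 173]
```

View pics/placed.png

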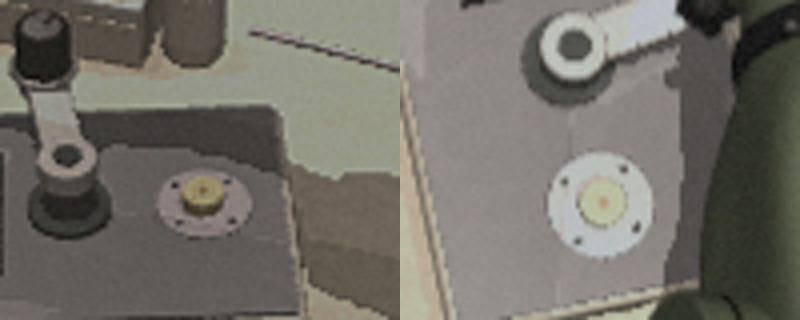

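The slice sits flat and centred within about 1 mm: it's at crop (603,201) and the plate centre is at (600,203). Now to turn the hand so it closes tangentially on the knob, and descend.

send_rows:
  moves: "0 0 -1 0 0 10.5 0.2; 0 0 -1 0 0 10.5 0.2; 0 0 -1 0 0 10.5 0.2; 0 0 -1 0 0 10.5 0.2; 0 0 -1 0 0 10.5 0.2"

```text
time: 16.55
ee_pos: [0.6361, -0.1601, 0.247]
ee_rot: [0.0, 0.605, 0.796, -0.0]
contact_force: [-0.5, -0.4, 0.2]
gripper_width: 0.0684
finger_force: 0.0
```

send_rows:
  moves: "0 0 -1 0 0 4.5 0.2; 0 0 -2 0 0 0 0.2; 0 0 -1.4 0 0 0 0.2; 0 0 -1 0 0 0 0.2; 0 0 0 0 0 0 0.2"

```text
time: 17.18
ee_pos: [0.6362, -0.1596, 0.1926]
ee_rot: [-0.0, 0.574, 0.819, -0.0]
contact_force: [0.4, -0.3, -0.8]
gripper_width: 0.0685
finger_force: 0.0
```

send_rows:
  moves: "0 0 0 0 0 0 0.4; 0 0 0 0 0 0 0.5; 0 0 0 0 0 0 0.6; 0 0 0 0 0 0 0.7; 0 0 0 0 0 0 0.7"
  newtons: 30

```text
time: 17.8
ee_pos: [0.6368, -0.1595, 0.1936]
ee_rot: [0.001, 0.574, 0.819, 0.0]
contact_force: [1.1, 0.7, 5.4]
gripper_width: 0.0369
finger_force: 29.7
```

```bash
python3 - <<'E'
from h import *
np.set_printoptions(precision=4,suppress=True)
s=bot.state();print(s['ee_pos'],s['ee_rot'],s['joint_positions'],s['contact_force'],s['moment'],s['gripper_width'])
C=np.array([.512,-.091]);
for yaw in (11.7,):
    y=np.radians(yaw);x=np.array([np.cos(y),np.sin(y)]);p=C+.095*x; v=s['ee_pos'][:2]-p
    print('post',p,'r',np.hypot(*v),'ang from stop',np.degrees(np.arctan2(v[1],v[0]))-(yaw-180))
E
```

```text
[ 0.6368 -0.1595  0.1936] [0.0006 0.5743 0.8186 0.0003] [ 0.3809  0.9295 -0.4498  1.2179  0.4063  1.0798  0.2473] [1.1137 0.6522 5.4189] [ 0.0424 -0.1025  0.0039] 0.036873454352626005
post [ 0.605  -0.0717] r 0.09337726994638336 ang from stop 98.194476653738
```

```bash
python3 - <<'E'
from h import *
p=np.array([.605,-.0717]); v=np.array([.6368,-.1595])-p
a=-np.radians(np.arange(0,101,9.8)); P=100*np.array([p+[v[0]*np.cos(t)-v[1]*np.sin(t),v[0]*np.sin(t)+v[1]*np.cos(t)] for t in a])
d=np.diff(np.round(P,2),axis=0);print(np.round(d,2),P[-1])
E
```

```text
[[-1.54 -0.41]
 [-1.59 -0.15]
 [-1.59  0.13]
 [-1.54  0.4 ]
 [-1.46  0.65]
 [-1.32  0.89]
 [-1.15  1.11]
 [-0.95  1.28]
 [-0.72  1.43]
 [-0.46  1.52]] [51.3628759  -9.09711263]
```

send_rows:
  moves: "-1.54 -0.41 0 0 0 -9.8 0.8; -1.59 -0.15 0 0 0 -9.8 0.8; -1.59 0.13 0 0 0 -9.8 0.8; 0 0 0 0 0 0 0.8; 0 0 0 0 0 0 0.8"

```text
time: 18.42
ee_pos: [0.5899, -0.1637, 0.1935]
ee_rot: [0.0, 0.762, 0.648, 0.0]
contact_force: [-1.2, 2.7, 9.9]
gripper_width: 0.0371
finger_force: 31.2
```

```bash
python3 - <<'E'
from h import *
np.set_printoptions(precision=4,suppress=True)
s=bot.state();print(s['ee_pos'],s['ee_rot'],s['joint_positions'],s['contact_force'],s['moment'],s['gripper_width'])
E
```

```text
[ 0.5899 -0.1637  0.1935] [0.0003 0.7617 0.6479 0.0002] [ 0.3671  0.8454 -0.3186  1.4118  0.2966  0.9309 -0.1898] [-1.2088  2.6946  9.8817] [ 0.3494  0.4641 -0.0434] 0.03707692042221039
```

send_rows:
  moves: "-1.54 0.4 0.05 0 0 -9.8 0.8; -1.46 0.65 0 0 0 -9.8 0.8; -1.32 0.89 0 0 0 -9.8 0.8; -1.15 1.11 0 0 0 -9.8 0.8; 0 0 0 0 0 0 0.8"

```text
time: 19.05
ee_pos: [0.5348, -0.1327, 0.1936]
ee_rot: [-0.0, 0.935, 0.355, -0.0]
contact_force: [-0.7, 2.5, 6.0]
gripper_width: 0.0366
finger_force: 31.0
```

send_rows:
  moves: "-0.95 1.28 0 0 0 -9.8 0.8; -0.72 1.43 0 0 0 -9.8 0.8; -0.3 1.0 0 0 0 -6.5 0.8; 0 0 0 0 0 0 0.8; 0 0 0 0 0 0 0.8"

```text
time: 19.68
ee_pos: [0.5156, -0.0964, 0.1935]
ee_rot: [-0.0, 0.991, 0.136, -0.0]
contact_force: [-1.5, 1.9, 9.7]
gripper_width: 0.0372
finger_force: 31.5
```

```bash
cat > st.py <<'E'
from h import *
np.set_printoptions(precision=4,suppress=True)
s=bot.state();q=s['ee_rot'];print(s['time'],s['ee_pos'],'yaw',np.degrees(2*np.arctan2(q[2],q[1]))-90,s['joint_positions'],s['contact_force'],s['moment'],s['gripper_width'])
p=np.array([.605,-.0717]); v=s['ee_pos'][:2]-p
print('r',np.hypot(*v),'ang from stop',np.degrees(np.arctan2(v[1],v[0]))+168.3)
E
python3 st.py
```

```text
19.675 [ 0.5156 -0.0964  0.1935] yaw -74.32660455797789 [ 0.1113  0.7158  0.0232  1.7482 -0.0245  0.6782 -1.1494] [-1.5403  1.9346  9.6542] [ 0.3451  0.5066 -0.0352] 0.037194660477370835
r 0.09277470636869392 ang from stop 3.725115693290036
```

send_rows:
  moves: "-0.04 0.2 0 0 0 -1.3 0.8; -0.04 0.15 0 0 0 -1 0.8; 0 0 0 0 0 0 0.8; 0 0 0 0 0 0 0.8; 0 0 0 0 0 0 0.8"

```text
time: 20.3
ee_pos: [0.5148, -0.0934, 0.1935]
ee_rot: [0.0, 0.993, 0.116, -0.0]
contact_force: [-1.8, -0.7, 8.1]
gripper_width: 0.0374
finger_force: 31.4
```

send_rows:
  moves: "-0.03 0.15 0 0 0 -1 0.8; 0 0 0 0 0 0 0.8; 0 0 0 0 0 0 0.8; 0 0 0 0 0 0 0.8; 0 0 0 0 0 0 0.8"

```text
time: 20.92
ee_pos: [0.5145, -0.0919, 0.1935]
ee_rot: [0.0, 0.994, 0.108, -0.0]
contact_force: [-1.8, -2.2, 10.1]
gripper_width: 0.037
finger_force: 31.4
```

send_rows:
  moves: "-0.03 0.1 0 0 0 -0.7 0.8; 0 0 0 0 0 0 0.8; 0 0 0 0 0 0 0.8; 0 0 0 0 0 0 0.8; 0 0 0 0 0 0 0.8"

```text
time: 21.55
ee_pos: [0.5142, -0.091, 0.1935]
ee_rot: [0.0, 0.995, 0.101, 0.0]
contact_force: [-1.8, -1.5, 9.1]
gripper_width: 0.0371
finger_force: 31.4
```

```bash
python3 st.py
```

```text
21.55 [ 0.5142 -0.091   0.1935] yaw -78.35578280959741 [ 0.0887  0.7135  0.0457  1.757  -0.0476  0.672  -1.2071] [-1.7851 -1.5037  9.147 ] [-0.3469  0.3338 -0.0083] 0.03710239998015117
r 0.09277775331678852 ang from stop 0.28149894959295807
```

send_rows:
  moves: "-0.02 0.1 0 0 0 -0.6 0.8; 0 0 0 0 0 0 0.8; 0 0 0 0 0 0 0.8; 0 0 0 0 0 0 0.8; 0 0 0 0 0 0 0.8"

```text
time: 22.18
ee_pos: [0.5142, -0.0905, 0.1935]
ee_rot: [0.001, 0.995, 0.096, 0.0]
contact_force: [-0.4, -5.0, 7.6]
gripper_width: 0.0372
finger_force: 31.4
```

send_rows:
  moves: "-0.02 0.1 0 0 0 -0.6 0.8; 0 0 0 0 0 0 0.8; 0 0 0 0 0 0 0.8; 0 0 0 0 0 0 0.8; 0 0 0 0 0 0 0.8"

```text
time: 22.8
ee_pos: [0.5141, -0.0904, 0.1935]
ee_rot: [0.001, 0.996, 0.09, 0.0]
contact_force: [0.8, -11.0, 6.7]
gripper_width: 0.037
finger_force: 31.3
```

```bash
python3 st.py
```

```text
22.8 [ 0.5141 -0.0904  0.1935] yaw -79.6153249714517 [ 0.082   0.7131  0.0541  1.7593 -0.0536  0.6695 -1.2246] [  0.7609 -11.0266   6.7014] [-2.4606 -0.1963  0.0705] 0.03695443765454319
r 0.09281718332490649 ang from stop -0.10169909887795825
```

The arm is at its stop (11 N reaction at y ≈ −0.0905). Release, turn the hand back counter-clockwise, centre on the knob axis, and regrip.

send_rows:
  moves: "0 0 0 0 0 0 0.5; 0 0 0 0 0 0 0.3; 0 0 0 0 0 0 0.2; 0 0 0.1 0 0 10.5 0.2; 0 0 0 0 0 10.5 0.2"

```text
time: 23.42
ee_pos: [0.5132, -0.0881, 0.1944]
ee_rot: [-0.0, 0.963, 0.271, -0.0]
contact_force: [0.2, -0.0, -0.4]
gripper_width: 0.068
finger_force: 0.0
```

send_rows:
  moves: "0 0 0 0 0 10.5 0.2; 0 0 0 0 0 10.5 0.2; 0 0 0 0 0 10.5 0.2; 0 0 0 0 0 10.5 0.2; 0 0 0 0 0 10.5 0.2"

```text
time: 24.05
ee_pos: [0.5131, -0.0882, 0.1944]
ee_rot: [-0.0, 0.744, 0.669, -0.0]
contact_force: [-0.7, -1.0, 0.1]
gripper_width: 0.0677
finger_force: 0.0
```

send_rows:
  moves: "0 0 0 0 0 10.5 0.2; 0 0 0 0 0 10.5 0.2; 0 0 0 0 0 10.5 0.2; 0 0 0 0 0 10.5 0.2; 0 0 0 0 0 10.5 0.2"

```text
time: 24.68
ee_pos: [0.5131, -0.0883, 0.1944]
ee_rot: [0.0, 0.371, 0.929, -0.0]
contact_force: [0.2, -0.3, -0.4]
gripper_width: 0.0681
finger_force: 0.0
```

send_rows:
  moves: "-0.2 -0.1 0 0 0 10.5 0.2; 0 0 0 0 0 10.5 0.2; 0 0 0 0 0 10.5 0.2; 0 0 0 0 0 10.5 0.2; 0 0 0 0 0 10.5 0.2"

```text
time: 25.3
ee_pos: [0.5111, -0.0894, 0.1944]
ee_rot: [0.0, -0.078, 0.997, -0.0]
contact_force: [0.9, -0.4, 0.8]
gripper_width: 0.0684
finger_force: 0.0
```

```bash
python3 st.py; python3 chk.py arm
```

```text
25.3 [ 0.5111 -0.0894  0.1944] yaw 98.90814952571768 [ 0.5512  0.826  -0.8584  1.7527  0.7653  0.9332  1.0927] [ 0.8877 -0.3587  0.833 ] [-0.0467  0.0082  0.0003] 0.06842270466051045
r 0.09549930928381309 ang from stop -1.038365962665722
[ 0.5111 -0.0894  0.1944] [ 0.5512  0.826  -0.8584  1.7527  0.7653  0.9332  1.0927]
side slice depth 47 [ 0.5117 -0.0841  0.1194] [ 0.5119 -0.0843  0.1192] [0.0264 0.0191 0.0095]
side 0.51 [321.2, 149.8, 371.3, 163.5] 80 [[ 0.4023 -0.253   0.116 ]]
side plate 0.64 [[ 0.5092 -0.0874  0.107 ]]
side crop org [256 145]
top plate 0.51 [[ 0.4914 -0.0719  0.107 ]]
top crop org [286 173]
```

View pics/arm.png

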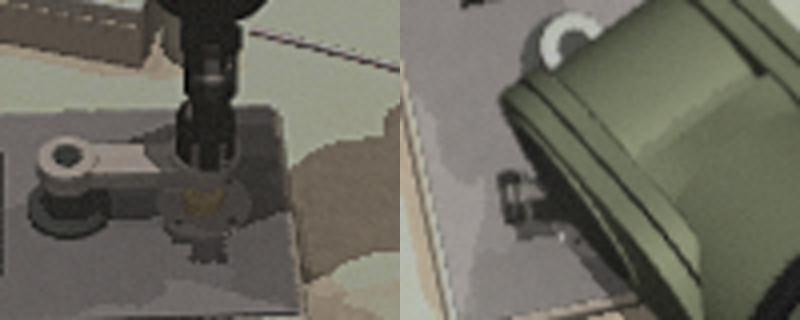

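The side view shows the arm directly over the slice (knob at px (307,180)) with the open fingers around the knob. Centre on it and grip.

send_rows:
  moves: "0.1 -0.12 0 0 0 10.5 0.2; 0 0 0 0 0 10.5 0.2; 0 0 0 0 0 0 0.3; 0 0 0 0 0 0 0.45; 0 0 0 0 0 0 0.5"

```text
time: 26.22
ee_pos: [0.5121, -0.0904, 0.1945]
ee_rot: [0.0, -0.253, 0.967, -0.0]
contact_force: [0.4, 0.3, 0.8]
gripper_width: 0.0428
finger_force: 0.0
```

send_rows:
  moves: "0 0 0 0 0 0 0.6; 0 0 0 0 0 0 0.7; 0 0 0 0 0 0 0.8; 0 0 0 0 0 0 0.8; 0 0 0 0 0 0 0.8"
  newtons: 35

```text
time: 26.85
ee_pos: [0.5124, -0.0908, 0.1948]
ee_rot: [0.0, -0.254, 0.967, -0.001]
contact_force: [0.5, -3.9, 6.4]
gripper_width: 0.0371
finger_force: 34.2
```

```bash
python3 st.py
```

```text
26.85 [ 0.5124 -0.0908  0.1948] yaw 119.39856438609024 [ 0.5903  0.8576 -0.9514  1.7471  0.8282  0.9918  1.3949] [ 0.5176 -3.9488  6.4027] [-0.729  -0.1303 -0.0154] 0.03706707454325346
r 0.09459455948071974 ang from stop -0.044976262345784335
```

send_rows:
  moves: "0 0 0 0 0 -8 0.8; 0 0 0 0 0 -8 0.8; 0 0 0 0 0 -8 0.8; 0 0 0 0 0 -8 0.8; 0 0 0 0 0 -8 0.8"

```text
time: 27.48
ee_pos: [0.5124, -0.0908, 0.1949]
ee_rot: [0.001, 0.095, 0.996, -0.0]
contact_force: [0.6, -3.2, 6.2]
gripper_width: 0.0369
finger_force: 34.3
```

```bash
python3 st.py
```

```text
27.475 [ 0.5124 -0.0908  0.1949] yaw 79.1436583293353 [ 0.5141  0.8007 -0.7699  1.7494  0.7017  0.8876  0.8122] [ 0.6038 -3.2404  6.2074] [-0.6361 -0.1082  0.0469] 0.03692919597146526
r 0.09454855812115195 ang from stop -0.025712845785193394
```

```bash
cat > mz.py <<'E'
from h import *
import sys
m=[]
for i in range(int(sys.argv[1])):
    if i: read_camera('side')
    s=bot.state(); m.append(s['moment'][2])
q=s['ee_rot'];print(round(s['time'],2),'yaw',round(np.degrees(2*np.arctan2(q[2],q[1]))-90,2),'q',np.round(s['joint_positions'],2),'mz',np.round(m,3),'mean',round(np.mean(m),3),'F',np.round(s['contact_force'],1))
E
python3 mz.py 6
```

```text
27.73 yaw 79.59 q [ 0.51  0.8  -0.77  1.75  0.7   0.89  0.82] mz [0.047 0.09  0.071 0.072 0.087 0.093] mean 0.077 F [ 0.9 -4.4  7.6]
```

send_rows:
  moves: "0 0 0 0 0 -4 0.8; 0 0 0 0 0 -4 0.8; 0 0 0 0 0 -4 0.8; 0 0 0 0 0 -3 0.8; 0 0 0 0 0 0 0.8"

```text
time: 28.35
ee_pos: [0.5124, -0.0908, 0.1948]
ee_rot: [0.001, 0.22, 0.975, -0.0]
contact_force: [0.8, -4.6, 8.1]
gripper_width: 0.0367
finger_force: 34.7
```

```bash
python3 mz.py 2
```

```text
28.4 yaw 64.59 q [ 0.48  0.78 -0.7   1.75  0.65  0.85  0.61] mz [0.089 0.026] mean 0.058 F [ 1.1 -4.8  8.4]
```

send_rows:
  moves: "0 0 0 0 0 -4 0.8; 0 0 0 0 0 -4 0.8; 0 0 0 0 0 -4 0.8; 0 0 0 0 0 -3 0.8; 0 0 0 0 0 0 0.8"

```text
time: 29.02
ee_pos: [0.5124, -0.0908, 0.1948]
ee_rot: [0.001, 0.346, 0.938, -0.0]
contact_force: [1.3, -5.2, 8.1]
gripper_width: 0.0366
finger_force: 34.7
```

```bash
python3 mz.py 2
```

```text
29.07 yaw 49.58 q [ 0.45  0.77 -0.63  1.75  0.59  0.82  0.4 ] mz [0.094 0.088] mean 0.091 F [ 1.5 -3.9  7.1]
```

send_rows:
  moves: "0 0 0 0 0 -4 0.8; 0 0 0 0 0 -4 0.8; 0 0 0 0 0 -4 0.8; 0 0 0 0 0 -3 0.8; 0 0 0 0 0 0 0.8"

```text
time: 29.7
ee_pos: [0.5124, -0.0908, 0.1948]
ee_rot: [0.001, 0.465, 0.885, -0.0]
contact_force: [0.6, -4.7, 6.8]
gripper_width: 0.037
finger_force: 34.8
```

```bash
python3 mz.py 2
```

```text
29.75 yaw 34.58 q [ 0.41  0.75 -0.55  1.75  0.53  0.79  0.2 ] mz [0.069 0.049] mean 0.059 F [ 2.2 -4.2  8.1]
```

send_rows:
  moves: "0 0 0 0 0 -4 0.8; 0 0 0 0 0 -4 0.8; 0 0 0 0 0 -4 0.8; 0 0 0 0 0 -3 0.8; 0 0 0 0 0 0 0.8"

```text
time: 30.38
ee_pos: [0.5124, -0.0908, 0.1948]
ee_rot: [0.001, 0.577, 0.817, -0.0]
contact_force: [1.1, -4.1, 7.5]
gripper_width: 0.0369
finger_force: 34.8
```

```bash
python3 mz.py 2
```

```text
30.43 yaw 19.58 q [ 0.37  0.74 -0.48  1.75  0.46  0.76  0.  ] mz [0.095 0.113] mean 0.104 F [ 0.5 -4.7  7.6]
```

send_rows:
  moves: "0 0 0 0 0 -4 0.8; 0 0 0 0 0 -4 0.8; 0 0 0 0 0 -4 0.8; 0 0 0 0 0 -3 0.8; 0 0 0 0 0 0 0.8"

```text
time: 31.05
ee_pos: [0.5125, -0.0909, 0.1948]
ee_rot: [0.001, 0.678, 0.735, 0.0]
contact_force: [1.9, -4.9, 7.9]
gripper_width: 0.0366
finger_force: 34.8
```

```bash
python3 mz.py 2
```

```text
31.1 yaw 4.58 q [ 0.33  0.73 -0.4   1.76  0.39  0.74 -0.19] mz [0.087 0.128] mean 0.107 F [ 1.6 -5.1  8.8]
```

send_rows:
  moves: "0 0 0 0 0 -4 0.8; 0 0 0 0 0 -4 0.8; 0 0 0 0 0 -2 0.8; 0 0 0 0 0 0 0.8; 0 0 0 0 0 0 0.8"

```text
time: 31.72
ee_pos: [0.5125, -0.0909, 0.1948]
ee_rot: [0.001, 0.74, 0.673, 0.0]
contact_force: [2.1, -4.5, 8.7]
gripper_width: 0.0366
finger_force: 34.9
```

```bash
python3 mz.py 3
```

```text
31.82 yaw -5.41 q [ 0.3   0.72 -0.35  1.76  0.35  0.72 -0.32] mz [0.07  0.091 0.07 ] mean 0.077 F [ 1.5 -4.6  8.3]
```

send_rows:
  moves: "0 0 0 0 0 -4 0.8; 0 0 0 0 0 -4 0.8; 0 0 0 0 0 -2 0.8; 0 0 0 0 0 0 0.8; 0 0 0 0 0 0 0.8"

```text
time: 32.45
ee_pos: [0.5125, -0.0909, 0.1948]
ee_rot: [0.001, 0.796, 0.606, 0.0]
contact_force: [0.8, -5.7, 9.1]
gripper_width: 0.0369
finger_force: 34.9
```

```bash
python3 mz.py 3
```

```text
32.55 yaw -15.4 q [ 0.28  0.72 -0.29  1.76  0.3   0.71 -0.45] mz [0.091 0.116 0.103] mean 0.104 F [ 0.9 -3.6  9.5]
```

send_rows:
  moves: "0 0 0 0 0 -4 0.8; 0 0 0 0 0 -4 0.8; 0 0 0 0 0 -2 0.8; 0 0 0 0 0 0 0.8; 0 0 0 0 0 0 0.8"

```text
time: 33.17
ee_pos: [0.5125, -0.0909, 0.1949]
ee_rot: [0.001, 0.845, 0.534, 0.0]
contact_force: [0.9, -5.1, 10.1]
gripper_width: 0.0368
finger_force: 35.0
```

```bash
python3 mz.py 2
```

```text
33.23 yaw -25.4 q [ 0.25  0.71 -0.24  1.76  0.25  0.7  -0.57] mz [0.126 0.12 ] mean 0.123 F [ 0.7 -4.9  9.9]
```

send_rows:
  moves: "0 0 0 0 0 -4 0.8; 0 0 0 0 0 -4 0.8; 0 0 0 0 0 -2 0.8; 0 0 0 0 0 0 0.8; 0 0 0 0 0 0 0.8"

```text
time: 33.85
ee_pos: [0.5125, -0.0909, 0.1949]
ee_rot: [0.001, 0.889, 0.459, 0.0]
contact_force: [1.1, -5.6, 11.7]
gripper_width: 0.0366
finger_force: 35.1
```

```bash
python3 mz.py 2
```

```text
33.9 yaw -35.4 q [ 0.22  0.71 -0.19  1.76  0.2   0.69 -0.7 ] mz [0.183 0.095] mean 0.139 F [ 0.3 -4.8 11.9]
```

send_rows:
  moves: "0 0 0 0 0 -4 0.8; 0 0 0 0 0 -4 0.8; 0 0 0 0 0 -2 0.8; 0 0 0 0 0 0 0.8; 0 0 0 0 0 0 0.8"

```text
time: 34.52
ee_pos: [0.5125, -0.091, 0.195]
ee_rot: [0.001, 0.925, 0.379, 0.001]
contact_force: [0.3, -5.4, 11.3]
gripper_width: 0.0368
finger_force: 35.2
```

```bash
python3 mz.py 3
```

```text
34.62 yaw -45.4 q [ 0.19  0.71 -0.14  1.76  0.14  0.68 -0.82] mz [0.166 0.156 0.173] mean 0.165 F [ 0.3 -6.6 13.2]
```

send_rows:
  moves: "0 0 0 0 0 -3 0.8; 0 0 0 0 0 -3 0.8; 0 0 0 0 0 0 0.8; 0 0 0 0 0 0 0.8; 0 0 0 0 0 0 0.8"

```text
time: 35.25
ee_pos: [0.5125, -0.091, 0.195]
ee_rot: [0.001, 0.944, 0.33, 0.001]
contact_force: [0.1, -4.9, 13.1]
gripper_width: 0.0369
finger_force: 35.3
```

```bash
python3 mz.py 3
```

```text
35.35 yaw -51.41 q [ 0.17  0.71 -0.11  1.76  0.11  0.68 -0.89] mz [0.211 0.145 0.165] mean 0.173 F [ 0.3 -5.  13.1]
```

send_rows:
  moves: "0 0 0 0 0 -3 0.8; 0 0 0 0 0 -3 0.8; 0 0 0 0 0 0 0.8; 0 0 0 0 0 0 0.8; 0 0 0 0 0 0 0.8"

```text
time: 35.98
ee_pos: [0.5125, -0.091, 0.195]
ee_rot: [0.001, 0.96, 0.281, 0.001]
contact_force: [0.7, -4.5, 13.6]
gripper_width: 0.0368
finger_force: 35.4
```

```bash
python3 mz.py 3
```

```text
36.08 yaw -57.41 q [ 0.16  0.71 -0.08  1.76  0.08  0.68 -0.97] mz [0.185 0.245 0.147] mean 0.192 F [-0.4 -5.6 13.5]
```

send_rows:
  moves: "0 0 0 0 0 -3 0.8; 0 0 0 0 0 -3 0.8; 0 0 0 0 0 0 0.8; 0 0 0 0 0 0 0.8; 0 0 0 0 0 0 0.8"

```text
time: 36.7
ee_pos: [0.5125, -0.0911, 0.195]
ee_rot: [0.001, 0.973, 0.23, 0.001]
contact_force: [-1.1, -5.3, 14.0]
gripper_width: 0.0366
finger_force: 35.4
```

```bash
python3 mz.py 3
```

```text
36.8 yaw -63.4 q [ 0.14  0.71 -0.05  1.76  0.05  0.67 -1.04] mz [0.167 0.138 0.176] mean 0.16 F [-0.2 -4.9 14.2]
```

send_rows:
  moves: "0 0 0 0 0 -2.5 0.8; 0 0 0 0 0 -2.5 0.8; 0 0 0 0 0 0 0.8; 0 0 0 0 0 0 0.8; 0 0 0 0 0 0 0.8"

```text
time: 37.42
ee_pos: [0.5125, -0.091, 0.1951]
ee_rot: [0.001, 0.982, 0.187, 0.001]
contact_force: [-0.5, -4.9, 13.7]
gripper_width: 0.0367
finger_force: 35.4
```

```bash
python3 mz.py 6
```

```text
37.67 yaw -68.41 q [ 0.12  0.71 -0.02  1.76  0.02  0.67 -1.1 ] mz [0.125 0.133 0.166 0.173 0.153 0.162] mean 0.152 F [-0.5 -5.4 14.6]
```

send_rows:
  moves: "0 0 0 0 0 -2.5 0.8; 0 0 0 0 0 -2.5 0.8; 0 0 0 0 0 0 0.8; 0 0 0 0 0 0 0.8; 0 0 0 0 0 0 0.8"

```text
time: 38.3
ee_pos: [0.5125, -0.0911, 0.1951]
ee_rot: [0.001, 0.99, 0.144, 0.001]
contact_force: [-0.7, -4.9, 14.9]
gripper_width: 0.0364
finger_force: 35.4
```

```bash
python3 mz.py 6
```

```text
38.55 yaw -73.41 q [ 0.11  0.71  0.01  1.76 -0.01  0.67 -1.16] mz [0.167 0.16  0.206 0.118 0.115 0.171] mean 0.156 F [-0.6 -5.3 14.5]
```

```bash
sed -i "s/m.append(s\['moment'\]\[2\])/m.append(s['moment'][2]); t.append(s['tau'][6])/; s/^m=\[\]/m=[];t=[]/" mz.py; echo "print('tau7',np.round(t,4))" >> mz.py; python3 mz.py 2
```

```text
38.6 yaw -73.4 q [ 0.11  0.71  0.01  1.76 -0.01  0.67 -1.16] mz [0.171 0.127] mean 0.149 F [-0.8 -5.5 15. ]
tau7 [-0.1466 -0.1465]
```

send_rows:
  moves: "0 0 0 0 0 -2 0.8; 0 0 0 0 0 -2 0.8; 0 0 0 0 0 0 0.8; 0 0 0 0 0 0 0.8; 0 0 0 0 0 0 0.8"

```text
time: 39.22
ee_pos: [0.5125, -0.091, 0.195]
ee_rot: [0.0, 0.994, 0.11, 0.001]
contact_force: [-1.5, -4.9, 14.7]
gripper_width: 0.037
finger_force: 35.4
```

```bash
python3 mz.py 3
```

```text
39.33 yaw -77.41 q [ 0.1   0.71  0.03  1.76 -0.03  0.67 -1.21] mz [0.173 0.166 0.171] mean 0.17 F [-0.  -4.8 14.9]
tau7 [-0.1379 -0.1377 -0.1377]
```

send_rows:
  moves: "0 0 0 0 0 -1.5 0.8; 0 0 0 0 0 -1.5 0.8; 0 0 0 0 0 0 0.8; 0 0 0 0 0 0 0.8; 0 0 0 0 0 0 0.8"

```text
time: 39.95
ee_pos: [0.5125, -0.0911, 0.1951]
ee_rot: [0.0, 0.996, 0.084, 0.001]
contact_force: [-0.5, -4.7, 14.8]
gripper_width: 0.0369
finger_force: 35.4
```

```bash
python3 mz.py 3
```

```text
40.05 yaw -80.41 q [ 0.09  0.71  0.04  1.76 -0.04  0.67 -1.25] mz [0.209 0.072 0.097] mean 0.126 F [-0.6 -5.2 14.4]
tau7 [-0.1342 -0.1342 -0.134 ]
```

send_rows:
  moves: "0 0 0 0 0 -1.5 0.8; 0 0 0 0 0 -1.5 0.8; 0 0 0 0 0 0 0.8; 0 0 0 0 0 0 0.8; 0 0 0 0 0 0 0.8"

```text
time: 40.67
ee_pos: [0.5125, -0.0911, 0.1951]
ee_rot: [0.0, 0.998, 0.058, 0.001]
contact_force: [-1.3, -4.8, 14.3]
gripper_width: 0.0369
finger_force: 35.5
```

```bash
python3 mz.py 3
```

```text
40.77 yaw -83.41 q [ 0.08  0.71  0.06  1.76 -0.06  0.67 -1.28] mz [0.178 0.137 0.113] mean 0.143 F [-0.8 -4.7 14.5]
tau7 [-0.133  -0.1328 -0.1326]
```

send_rows:
  moves: "0 0 0 0 0 -1.5 0.8; 0 0 0 0 0 -1.5 0.8; 0 0 0 0 0 0 0.8; 0 0 0 0 0 0 0.8; 0 0 0 0 0 0 0.8"

```text
time: 41.4
ee_pos: [0.5124, -0.0911, 0.1951]
ee_rot: [0.0, 1.0, 0.031, 0.001]
contact_force: [0.1, -5.6, 15.4]
gripper_width: 0.0373
finger_force: 35.5
```

```bash
python3 mz.py 3
```

```text
41.5 yaw -86.41 q [ 0.07  0.71  0.07  1.76 -0.08  0.67 -1.32] mz [0.133 0.093 0.082] mean 0.102 F [-1.1 -5.1 14.8]
tau7 [-0.1289 -0.1286 -0.1285]
```

send_rows:
  moves: "0 0 0 0 0 -1.5 0.8; 0 0 0 0 0 -1.5 0.8; 0 0 0 0 0 0 0.8; 0 0 0 0 0 0 0.8; 0 0 0 0 0 0 0.8"

```text
time: 42.12
ee_pos: [0.5124, -0.0911, 0.195]
ee_rot: [0.0, 1.0, 0.005, 0.001]
contact_force: [-0.7, -5.1, 15.3]
gripper_width: 0.0372
finger_force: 35.5
```

```bash
python3 mz.py 3
```

```text
42.23 yaw -89.41 q [ 0.07  0.71  0.09  1.76 -0.09  0.67 -1.35] mz [0.158 0.097 0.141] mean 0.132 F [-0.9 -5.1 15.2]
tau7 [-0.1294 -0.1292 -0.1292]
```

send_rows:
  moves: "0 0 0 0 0 -1.5 0.8; 0 0 0 0 0 -1.5 0.8; 0 0 0 0 0 0 0.8; 0 0 0 0 0 0 0.8; 0 0 0 0 0 0 0.8"

```text
time: 42.85
ee_pos: [0.5124, -0.0911, 0.1951]
ee_rot: [0.0, 1.0, -0.021, 0.001]
contact_force: [-1.3, -4.2, 14.4]
gripper_width: 0.0367
finger_force: 35.5
```

```bash
python3 mz.py 3
```

```text
42.95 yaw -92.4 q [ 0.06  0.71  0.11  1.76 -0.11  0.67 -1.39] mz [0.13  0.188 0.118] mean 0.145 F [-0.3 -5.  14.7]
tau7 [-0.1555 -0.1555 -0.1552]
```

send_rows:
  moves: "0 0 0 0 0 -1.5 0.8; 0 0 0 0 0 -1.5 0.8; 0 0 0 0 0 0 0.8; 0 0 0 0 0 0 0.8; 0 0 0 0 0 0 0.8"

```text
time: 43.58
ee_pos: [0.5124, -0.0911, 0.195]
ee_rot: [0.0, 0.999, -0.047, 0.001]
contact_force: [-1.8, -4.9, 14.6]
gripper_width: 0.037
finger_force: 35.5
```

```bash
python3 mz.py 3
```

```text
43.67 yaw -95.4 q [ 0.05  0.71  0.12  1.76 -0.13  0.67 -1.43] mz [0.178 0.13  0.236] mean 0.181 F [-1.2 -4.2 15.2]
tau7 [-0.185  -0.1848 -0.1847]
```

Torque peaked near −60°, fell to about −90°, and is rising again. That means one click has passed. I'll go about 11° further, to the middle of the safe window, then release.

send_rows:
  moves: "0 0 0 0 0 -2.5 0.8; 0 0 0 0 0 -2.5 0.8; 0 0 0 0 0 -2.5 0.8; 0 0 0 0 0 -2.5 0.8; 0 0 0 0 0 0 0.8"

```text
time: 44.3
ee_pos: [0.5124, -0.091, 0.195]
ee_rot: [0.0, 0.991, -0.134, 0.001]
contact_force: [-1.1, -4.2, 16.1]
gripper_width: 0.0367
finger_force: 35.5
```

```bash
python3 mz.py 3
```

```text
44.4 yaw -105.4 q [ 0.02  0.72  0.17  1.77 -0.18  0.67 -1.55] mz [0.131 0.147 0.12 ] mean 0.133 F [-1.6 -4.2 15.5]
tau7 [-0.5981 -0.2887 -0.1819]
```

send_rows:
  moves: "0 0 0 0 0 0 0.6; 0 0 0 0 0 0 0.4; 0 0 0 0 0 0 0.2; 0 0 0 0 0 0 0.2; 0 0 0.5 0 0 0 0.2"

```text
time: 45.02
ee_pos: [0.5119, -0.0904, 0.1993]
ee_rot: [-0.0, 0.991, -0.135, -0.0]
contact_force: [0.9, -0.9, -0.2]
gripper_width: 0.0684
finger_force: 0.0
```

send_rows:
  moves: "0 0 3 0 0 0 0.2; 0 0 5 0 0 0 0.2; 0 0 5 0 0 0 0.2; -2 4 0 0 0 0 0.2; -2 6 0 0 0 0 0.2"

```text
time: 45.65
ee_pos: [0.4717, 0.0091, 0.33]
ee_rot: [-0.0, 0.991, -0.136, 0.001]
contact_force: [2.4, 0.9, 0.1]
gripper_width: 0.0681
finger_force: 0.0
```

send_rows:
  moves: "-1 6 0 0 0 0 0.2; -1 6 0 0 0 0 0.2; 0 6 0 0 0 0 0.2; 0 0 0 0 0 0 0.2; 0 0 0 0 0 0 0.2"

```text
time: 46.28
ee_pos: [0.4522, 0.1885, 0.3295]
ee_rot: [0.0, 0.991, -0.135, 0.0]
contact_force: [0.1, -0.6, 0.1]
gripper_width: 0.0683
finger_force: 0.0
```

```bash
python3 - <<'E'
from h import *
out=[]
for n in ['side','top']:
    c=cam(n); u=proj(c,[.512,-.091,.17])[0].astype(int); print(u-[25,25])
    print(n,'expected knob top, plate',proj(c,[[.512,-.0905,.195],[.512,-.0905,.107],[.605,-.0717,.155]]))
    for r in masks_of(n,'knob_axis')[:1]:
        P=cloud(c,r['region']); q=P[P[:,2]>.188]; print(n,r['p'],q.mean(0))
    out.append(cv2.resize(c['image'][u[1]-25:u[1]+25,u[0]-25:u[0]+25],(400,400),interpolation=cv2.INTER_CUBIC))
cv2.imwrite('pics/fin.png',np.hstack(out)); print(bot.state()['ee_pos'],bot.state()['time'])
E
```

```text
[282 154]
side expected knob top, plate [[307.20347624 172.87734699]
 [306.50747268 195.81493262]
 [272.46243436 184.59954808]]
side 0.66 [nan nan nan]
[313 196]
top expected knob top, plate [[339.1180103  220.15296993]
 [335.81301062 223.61656625]
 [329.3869698  184.01595888]]
top 0.78 [ 0.51183802 -0.0895732   0.19590636]
[0.4524511  0.18798164 0.32960354] 46.475<stdin>:7: RuntimeWarning: Mean of empty slice.
  ret = um.true_divide(
```

View pics/fin.png

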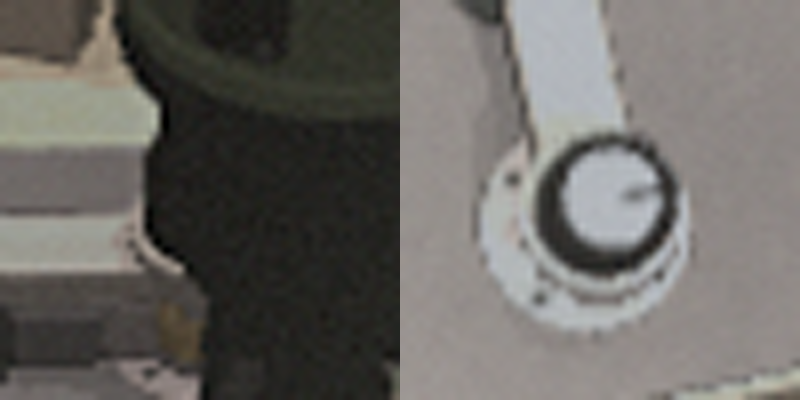

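The top view shows the arm over the plate, with the knob top at px (339,220) exactly as expected; the side view is blocked by the arm. I'll compare the knob's mark with the starting picture to confirm the knob turned with the hand.

```bash
python3 -c "
import cv2
a=cv2.imread('pics/top0.png')[147:187,347:387]; cv2.imwrite('pics/k0.png',cv2.resize(a,(400,400),interpolation=cv2.INTER_CUBIC))"
```

```text
(no output)
```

View pics/k0.png

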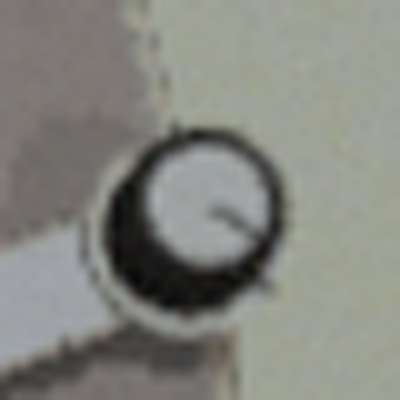

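```bash
python3 -c "
from cell import workorder
print(workorder.hand_in())"
```

```text
the job is handed in; nothing more can be done
None
```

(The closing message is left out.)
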